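Index the stone setter's turntable a quarter turn with its spring plunger

TASK

Index the stone-setting turntable to its next station: pull up the red plunger knob and twist it clockwise into its rest notch so that it stays retracted when you let go, then swing the turntable by its upright black handle about a quarter turn towards the green magnet, and twist the knob back and ease the table until the plunger springs fully home in that station's hole, so that the table is locked and everything is let go. Work by feel: never wrench the knob in its collar or haul it against its stop, never force the table against the plunger, do not touch the clamped ring, and leave the other things on the bench where they are.

Things in the scene. Friction and masses are not known exactly. Their poses are not given: they have to be found in the camera images.
- base: grey steel base plate of the indexing turntable, 250 x 220 x 12 mm, bolted to the bench. Origin at bench height on the turntable's spindle axis; x points away from the plunger, y to the left of that, z up. The plate spans x -130 to +120 mm, y -110 to +110 mm. All offsets in these texts are in this frame, heights above the bench
- bracket: grey bracket at the plunger's end (post at x = -110 mm, 72 mm high, 36 mm wide arm over the disc's rim), carrying the plunger's notched steel collar, 26 mm across, its rim at 88 to 92 mm. The collar's deep slot lies along x; its rest notch, 2.5 mm deep, is 75 degrees clockwise of it seen from above. Slot and notch have square sides and give the knob 0.07 rad of play either way. Origin as base
- plunger: spring plunger on the vertical axis at x = -66 mm, y = 0: 8 mm locking pin with a flat, round-edged end, 4 mm cross pin that runs in the collar, and red wing knob, in one piece. The upright wing is 40 mm long (along this body's x, as is the cross pin), 11 mm thick and 26 mm high, from 93.5 to 119.5 mm height when home. Origin on its axis, at bench height when home; rises with it
- knob_top (a point): middle of the top edge of the red wing knob, on the plunger's axis; 119.5 mm above the bench when the plunger is home, 128 to 133 mm when it rests in its notch
- plunger_lift (a joint): plunger lift in m: 0 = home, pin 8 mm deep in a hole; 0.007 to 0.008 = pin riding on the disc's face. The collar is screwed to a different height each time and not measured: the cross pin comes clear of its rim somewhere from 0.0115 to 0.016, a hard top stop follows 1.5 mm above that, and it rests in the notch 2.5 mm below it. Spring and weight: 9 N at home, 0.35 N more per mm
- knob_twist (a joint): twist of the knob in rad, growing clockwise seen from above: 0 with the cross pin in the deep slot (wing along the base's x), 1.31 in the rest notch; stops at -0.15 and 1.45
- turntable: aluminium disc, 160 mm in diameter, top face at 56 mm height, turning with slight friction (0.1 N m) about the base's z axis. In a dark circular slot of 66 mm radius it has one drilled hole, where the plunger starts, and on either side, about a quarter turn off, a brass station block, flush, 56 mm long, with a square-edged hole in its middle. Holes are 9 mm wide. Origin as base; x points to the handle
- turntable_angle (a joint): turntable angle in rad, anticlockwise positive seen from above; 0 at the start, the handle opposite the plunger. The station blocks are clamped by hand and not measured: their holes meet the plunger somewhere from 1.40 to 1.74 (handle on the base's +y side) and from -1.74 to -1.40 (handle on its -y side). A hole catches the pin within about 0.02 rad; stops at +-1.95
- handle_top (a point): middle of the top of the upright black handle of the turntable: a plain cylinder 18 mm in diameter from the disc up to 116 mm height, 58 mm from the spindle
- work: ring clamp in the middle of the turntable, turning with it, 42 mm in diameter at its foot, with a delicate stone-set silver ring standing in its wooden jaws, up to 111 mm height; not to be touched. Origin as base
- green_magnet: green round magnet, 20 mm in diameter and 8 mm high, stuck on the base plate 97 mm from the spindle on its +y or its -y side: it marks the next station: the handle shall be swung to this side, which brings the station block beside it round under the plunger. Origin under its centre
- yellow_magnet: yellow round magnet of the same size on the opposite side of the base plate: the station last done. Origin under its centre
- spare_ring: loose silver ring, 23 mm across and 6 mm high, lying on a corner of the base plate; leave it. Origin under its centre
- setting_punch: loose square steel punch, 50 x 8 x 8 mm, lying on a corner of the base plate; leave it. Origin under its centre
- hammer: loose hammer with a dark wooden handle lying on the bench; leave it. Origin under its middle
- ring_stick: loose round wooden stick, 24 mm thick and 260 mm long, lying on the bench; leave it. Origin under its middle
- bead_jar: loose glass jar with a metal lid, 64 mm in diameter and 85 mm high; leave it. Origin under its centre
- solder_block: loose beige soldering block, 100 x 150 x 22 mm; leave it. Origin under its centre
- loupe: loose black eye loupe, 34 mm in diameter and 22 mm high; leave it. Origin under its centre

How it is judged:
By the outcome, as a careful person would: the job done as asked, in the order asked, and still so for the second after the job is handed in, with the robot touching nothing.
It also fails if it takes over 72 s, if anything falls off the work surface, if the arm or the gripper's body presses on something with over 40 N, if the wrist force passes 120 N, or if a joint passes its speed limit or range.

ROBOT

A 6-joint arm with a two-finger parallel gripper is mounted at the origin on the work surface. World frame = base frame: x ahead of the robot, y to its left, z up, the work surface at z = 0. Lengths are in m, angles in rad, forces in N, time in s.
With the tool pointing down it reaches from about 0.35 to 0.925 m from the base axis. Payload 6.4 kg.
Tool frame: the origin (TCP) lies at the very end of the fingers, on their centre line; the grasp point (between the pads) lies 19 mm behind it; z points along the fingers, y is the line along which they close (so a half turn about z gives the same grasp; the last joint's range is limited). The gripper opens to 94 mm and grips with 3 to 60 N. Pads are 16 mm wide; open, the fingers measure 119 mm over their backs; the gripper's body (75 mm by 177 mm) begins 78 mm behind the grasp point.
Start: joints at [-1.328, 0.245, 1.558, -0, 1.339, -0.174], TCP at [0.263, -0.594, 0.205] pointing down, gripper open.
Joint ranges: [-3.13, 3.13], [-1.02, 2.26], [0.13, 2.54], [-0.95, 4.09], [0.21, 2.88], [-2.74, 2.74]. Speed limits (rad/s): [2.57, 2.57, 3.14, 3.14, 3.14, 3.14].

INTERFACE

Orientations are given as a unit quaternion [w, x, y, z].
In Python, from station import monitor, imaging, r gives the robot as it stands.
- The arm moves only by the tool arm_command, never from a script. Its argument "rows" is a list of rows, each an object with "fingers": the opening, from 0 (shut) to 1 (fully open); "delta_pos": the shift along the tool's x, y, z in m, a list of three; "yaw": the turn about the tool's z in rad. A call has exactly 8 rows; each row shifts and turns the commanded pose from where the row before left it, along the tool's axes as they then stand; what a row does not reach is not made up. A row lasts 1/12 s, in which the tool goes at most 41.7 mm and 7.16 degrees, less where a joint would pass 70% of its speed; a pose out of reach is approached as far as the arm can. A call with a gripper value outside its range is refused whole. The fingers move at their own pace and stop on an object; "newtons" is the grip in N (left out, the last holds). Time passes only in rows, so rows that do not move let the fingers close, or fill a call up. It gives the time, the measured TCP pose, the force, the opening and the grip force at its end, in the units of the state.
- monitor.get_obs(): the state, without advancing time (a new reading comes with each control period).
- imaging.camera(name): name is "scene" or "top"; returns (picture, depth): 420x560x3 uint8, red, green, blue; 420x560 float32, m along the optical axis (not along the pixel's ray), 0 where there is no reading.
- imaging.camera_model(name): a dict with "mtx" (3x3 intrinsics, pixels), "dist_coeffs" ([k1, k2, p1, p2, k3] as OpenCV has them; the pictures are not rectified), "R" (3x3) and "t" (3): a world point X has camera coordinates R X + t. Camera axes: x right, y down, z forward; pixel columns grow to the right and rows downward; lengths in m; the calibration is good to about 2 mm. A picture is of the moment at which its call begins. camera_model takes no time and is no camera call.
- r.close_job(): hands the job in; it is judged then, once.
The state is a dict: "time": time; "q": joint angles; "qd": joint speeds; "effort": joint torques, N m; "ee_pos": TCP position; "eef_rot": TCP orientation; "force": force on the tool from outside, world axes, zero at the start; "ft_torque": the same for the moment, N m; "gripper_width": opening from 0.0 (shut) to 1.0 (fully open); "grip_force": force on a finger pad.
Only numpy, scipy, OpenCV 4.12 (cv2) and the standard library are available. Lean on these libraries where they do the work, as an engineer would, in place of code of your own. Each camera call takes 0.05 s, during which the arm holds its last target. There are 200 camera calls.

## Working session

There is one attempt and no reset: what is moved stays moved. The work goes in short steps, Python scripts to look and compute and a tool call to move; the robot and the scene stay as the last step left them, time stands still between calls to the robot, and variables do not carry over. Pictures are saved under pics/ and viewed, at most 10 in all, crops included, and the job is handed in when it is done.

Besides the shell and the picture viewer there is one more tool, called after "Emit:" as a command line: name --argument value ..., lists and objects as JSON in quotes. arm_command: Moves the arm, as the interface text tells. Its arguments: {"type":"object","properties":{"rows":{"type":"array","items":{"type":"object","properties":{"fingers":{"type":"number"},"delta_pos":{"type":"array","items":{"type":"number"}},"yaw":{"type":"number"}}}},"newtons":{"type":"number"}},"required":["rows"]}

```bash
ls; mkdir -p pics
cat > h.py <<'E'
import numpy as np, cv2
from station import monitor, imaging, r
def shot(n,f=None):
    im,d=imaging.camera(n)
    if f: cv2.imwrite('pics/'+f,im[:,:,::-1])
    return im,d
def ray(n,uv):
    m=imaging.camera_model(n);R=np.array(m['R']);t=np.array(m['t'])
    p=cv2.undistortPoints(np.array(uv,float).reshape(-1,1,2),np.array(m['mtx']),np.array(m['dist_coeffs'])).reshape(-1,2)
    return -R.T@t, np.c_[p,np.ones(len(p))]@R
def onz(n,uv,z):
    c,d=ray(n,uv); return c+d*((z-c[2])/d[:,2])[:,None]
def proj(n,X):
    m=imaging.camera_model(n)
    return cv2.projectPoints(np.array(X,float).reshape(-1,3),cv2.Rodrigues(np.array(m['R']))[0],np.array(m['t']),np.array(m['mtx']),np.array(m['dist_coeffs']))[0].reshape(-1,2)
E
python3 - <<'E'
from h import *
for n in('top','scene'):
    im,d=shot(n,n+'0.png'); m=imaging.camera_model(n); print(n,ray(n,[[280,210]]),m['mtx'][0][0]); np.savez('pics/'+n+'0.npz',im=im,d=d)
print(monitor.get_obs())
E
```

```text
pics
top (array([0.35578582, 0.02431519, 1.20017383]), array([[ 0.16886802, -0.02124133, -0.98544463]])) 417.54256061857313
scene (array([0.84427047, 0.44519596, 0.84713393]), array([[-0.32235625, -0.48161168, -0.81506004]])) 382.37855222721157
{'time': 0.1, 'q': array([-1.32810333e+00,  2.45738358e-01,  1.55884278e+00, -3.92932249e-05,
        1.33869514e+00, -1.74083978e-01]), 'qd': array([ 0.00026383, -0.00187089, -0.00120369,  0.00099207,  0.00071416,
       -0.00046833]), 'effort': array([ 1.58662006e-04, -4.16918135e+01, -3.15525484e+01,  6.86479546e-02,
        3.10086028e-02, -4.78541801e-05]), 'ee_pos': array([ 0.26300774, -0.59384266,  0.20448583]), 'eef_rot': array([-8.40663110e-04,  9.78364295e-01,  2.06887887e-01, -4.79770900e-05]), 'force': array([-1.2656156 ,  1.17123607,  0.78287548]), 'ft_torque': array([ 0.03087929,  0.02669048, -0.0219893 ]), 'grip_force': 0.0, 'gripper_width': 1.00040956806662}
```

View pics/top0.png

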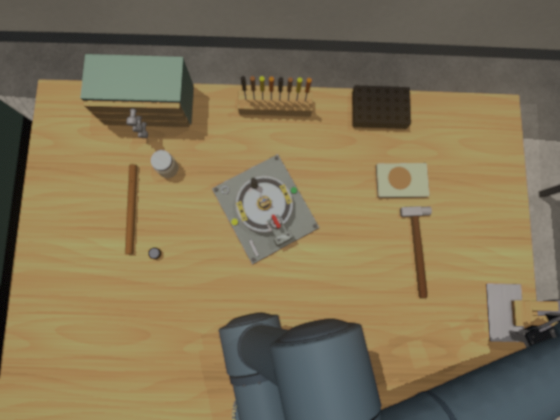

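View pics/scene0.png

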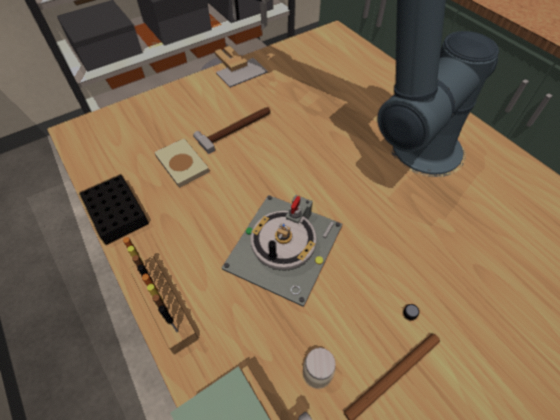

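Run:
```python
from h import *
C={}
for n in('top','scene'):
    im=np.load('pics/'+n+'0.npz')['im']; hsv=cv2.cvtColor(im,cv2.COLOR_RGB2HSV)
    reg=np.zeros(im.shape[:2],np.uint8)
    if n=='top': reg[150:265,205:325]=1
    else: reg[185:305,220:345]=1
    H,S,V=[hsv[:,:,i].astype(int) for i in range(3)]
    for k,msk,z in(('green',(H>55)&(H<95)&(S>120),.020),('yellow',(H>22)&(H<35)&(S>150)&(V>130),.020),('red',((H<6)|(H>172))&(S>150),.1065),('black',(V<45),.116)):
        m=(msk&(reg>0)).astype(np.uint8)
        c,l,st,ce=cv2.connectedComponentsWithStats(m)
        for i in range(1,c):
            if st[i,4]>8: print(n,k,ce[i].round(1),st[i],onz(n,[ce[i]],z).round(4))
# crops
for n,(u,v) in(('top',(265,205)),('scene',(284,245))):
    im=np.load('pics/'+n+'0.npz')['im'][v-65:v+65,u-65:u+65,::-1]; C[n]=cv2.resize(im,(400,400)[::1],interpolation=cv2.INTER_CUBIC)
cv2.imwrite('pics/crop.png',np.hstack([C['top'],C['scene']]))
```

```text
top yellow [234.2 221.6] [232 220   5   4  16] [[0.5212 0.1284 0.02  ]]
top red [275.8 221.6] [273 216   7  11  27] [[0.5117 0.0113 0.1065]]
scene green [248.5 230.3] [247 228   4   6  20] [[ 0.6194 -0.0359  0.02  ]]
scene yellow [318.7 260.3] [316 258   6   6  23] [[0.523  0.1334 0.02  ]]
scene red [295.  204.1] [291 196   9  17  78] [[0.5117 0.0133 0.1065]]
scene black [277.2 215.4] [270 214  15   4  20] [[0.569  0.0222 0.116 ]]
scene black [307.4 229. ] [303 222   9  15  23] [[0.5331 0.0918 0.116 ]]
scene black [272.6 252.6] [265 241  19  22 141] [[0.632  0.0984 0.116 ]]
scene black [290.  260.3] [285 259  12   4  20] [[0.6114 0.135  0.116 ]]
```

View pics/crop.png

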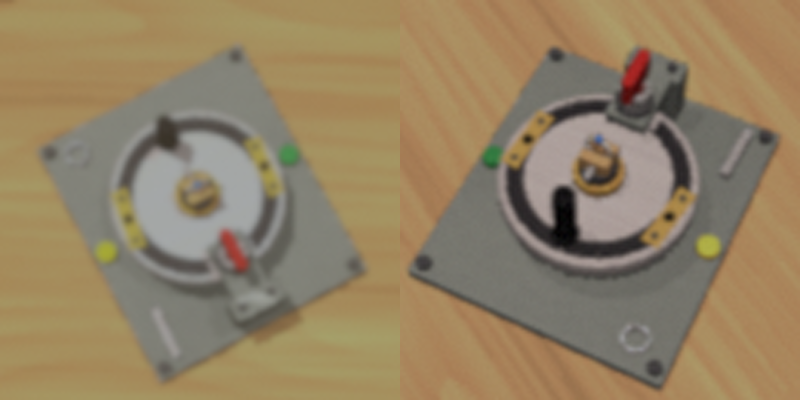

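```bash
cat > fit.py <<'E'
from h import *
from scipy.optimize import least_squares
s=130/400
T=lambda a:np.array(a)*s+[200,140]-.5+s/2
Sx=lambda a:(np.array(a)-[400,0])*s+[219,180]-.5+s/2
topb=T([(236,55),(50,153),(165,369),(355,265)]); scb=Sx([(556,54),(424,262),(655,369),(766,137)])
# order: top: (+x,-y),(+x,+y),(-x,+y),(-x,-y)  scene: (-x,-y),(+x,-y),(+x,+y),(-x,+y)
P=[onz('top',topb,.013),onz('scene',scb[[1,2,3,0]],.013)]
for p in P: print(p.round(4).tolist(),'centre',p.mean(0).round(4)); 
uv={'top':[T((289,155)),[234.2,221.6],[275.8,221.6]],'scene':[[248.5,230.3],[318.7,260.3],[295,204.1]]}
X=np.array([[0,-.097,.0175],[0,.097,.0175],[-.066,0,.1065]])
def w(p,X):
    c,s_=np.cos(p[2]),np.sin(p[2]); return X@np.array([[c,s_,0],[-s_,c,0],[0,0,1]])+[p[0],p[1],0]
def res(p,ns=('top','scene')): return np.concatenate([(proj(n,w(p,X))-np.array(uv[n])).ravel() for n in ns])
for ns in(('top',),('scene',),('top','scene')):
    f=least_squares(res,[.57,.048,.54],args=(ns,)); print(ns,f.x.round(4),f.fun.round(1))
if __name__=='__main__':
  for p in P:
    c=p.mean(0); dx=(p[0]+p[1]-p[2]-p[3])/2; dy=(p[1]+p[2]-p[0]-p[3])/2
    print('yaw',np.arctan2(dx[1],dx[0]),np.arctan2(-dy[0],dy[1]),np.linalg.norm(dx),np.linalg.norm(dy))
  print('knob',w(f.x,np.array([[-.066,0,.1065]])),'handle',w(f.x,np.array([[.058,0,.116]])))
  for n in('top','scene'): print(n,proj(n,w(f.x,np.array([[.058,0,.116]])))); 
  print(T((167,122)),Sx((564,192)))
  for n in('top','scene'):
    d=np.load('pics/%s0.npz'%n)['d']; im=np.load('pics/%s0.npz'%n)['im']
    h=cv2.cvtColor(im,cv2.COLOR_RGB2HSV).astype(int); H,S,V=h[...,0],h[...,1],h[...,2]
    m=((H<6)|(H>172))&(S>150)&(d>0); 
    if n=='top': m[:150]=m[265:]=0; m[:,:205]=m[:,325:]=0
    else: m[:185]=m[305:]=0; m[:,:220]=m[:,345:]=0
    v,u=np.nonzero(m); c,r_=ray(n,np.c_[u,v]); Q=c+r_*d[v,u][:,None]; print(n,'red pts med',np.median(Q,0),Q.min(0),Q.max(0))
    tp=Q[Q[:,2]>.112]; print(len(tp),tp.mean(0))
    if len(tp)>4: print('dir',np.degrees(np.arctan2(*np.linalg.svd((tp-tp.mean(0))[:,:2])[2][0][::-1])))
E
python3 fit.py
```

```text
[[0.716, 0.0128, 0.013], [0.6152, 0.1859, 0.013], [0.4154, 0.0711, 0.013], [0.5158, -0.1029, 0.013]] centre [0.5656 0.0417 0.013 ]
[[0.7132, 0.0148, 0.013], [0.6145, 0.1894, 0.013], [0.4152, 0.0744, 0.013], [0.5145, -0.0997, 0.013]] centre [0.5643 0.0447 0.013 ]
('top',) [0.5696 0.0445 0.5217] [ 0.1  0.1  0.1  0.1 -0.1 -0.2]
('scene',) [0.57   0.0472 0.5189] [ 0.3 -0.  -0.2 -0.4 -0.   0.5]
('top', 'scene') [0.5697 0.0458 0.52  ] [-0.4  0.1 -0.4  0.  -0.7 -0.2  0.1 -0.4 -0.4 -0.9 -0.3  0. ]
yaw 0.5225892608876205 0.5253054668348238 0.23080406363681086 0.20061430682094203
yaw 0.522975662453992 0.5165469431412975 0.22977623276476547 0.20043903900230925
knob [[0.51242054 0.0130352  0.1065    ]] handle [[0.62002829 0.07465152 0.116     ]]
top [[252.96960664 180.29400861]]
scene [[271.20494796 242.14637424]]
[253.9375 179.3125] [271.9625 242.0625]
top red pts med [0.50862472 0.01082939 0.11854654] [0.4982445  0.00277497 0.11536098] [0.52508864 0.01900041 0.12456431]
27 [0.50994006 0.01140827 0.11912919]
dir -150.49400518997243
scene red pts med [0.51580465 0.01897262 0.11758892] [0.49674439 0.00272106 0.09852753] [0.52993247 0.02771038 0.12121775]
59 [0.51327697 0.01660072 0.11806902]
dir 32.44324056329095
```

Emit:
arm_command --rows '[{"delta_pos": [0.0296, -0.0284, 0], "yaw": 0, "fingers": 0.35}, {"delta_pos": [0.0296, -0.0284, 0], "yaw": 0, "fingers": 0.35}, {"delta_pos": [0.0296, -0.0284, 0], "yaw": 0, "fingers": 0.35}, {"delta_pos": [0.0296, -0.0284, 0], "yaw": 0, "fingers": 0.35}, {"delta_pos": [0.0296, -0.0284, 0], "yaw": 0, "fingers": 0.35}, {"delta_pos": [0.0296, -0.0284, 0], "yaw": 0, "fingers": 0.35}, {"delta_pos": [0.0296, -0.0284, 0], "yaw": 0, "fingers": 0.35}, {"delta_pos": [0.0296, -0.0284, 0], "yaw": 0, "fingers": 0.35}]'

```text
time: 0.77
ee_pos: [0.3878, -0.2886, 0.205]
eef_rot: [-0.0, 0.978, 0.207, -0.0]
force: [-0.1, -0.8, 0.7]
gripper_width: 0.468
grip_force: 0.0
```

Emit:
arm_command --rows '[{"delta_pos": [0.0296, -0.0284, 0], "yaw": 0, "fingers": 0.35}, {"delta_pos": [0.0296, -0.0284, 0], "yaw": 0, "fingers": 0.35}, {"delta_pos": [0.0296, -0.0284, 0], "yaw": 0, "fingers": 0.35}, {"delta_pos": [0.0296, -0.0284, 0], "yaw": 0, "fingers": 0.35}, {"delta_pos": [0, 0, 0], "yaw": -0.12, "fingers": 0.35}, {"delta_pos": [0, 0, 0], "yaw": -0.12, "fingers": 0.35}, {"delta_pos": [0, 0, 0], "yaw": -0.12, "fingers": 0.35}, {"delta_pos": [0, 0, 0], "yaw": -0.12, "fingers": 0.35}]'

```text
time: 1.43
ee_pos: [0.4498, -0.1383, 0.205]
eef_rot: [-0.0, 0.9, 0.437, -0.0]
force: [-0.3, -1.2, 0.1]
gripper_width: 0.353
grip_force: 0.0
```

```bash
cat >> h.py <<'E'
def st():
    o=monitor.get_obs(); q=o['eef_rot']; phi=2*np.arctan2(q[2],q[1])
    print('t',round(o['time'],2),'pos',np.round(o['ee_pos'],4),'phi',round(phi,4),'F',np.round(o['force'],1),'M',np.round(o['ft_torque'],2),'q',np.round(o['q'],2),'w',round(o['gripper_width'],3),'gf',round(o['grip_force'],1)); return o,phi
def totool(phi,d):
    c,s=np.cos(phi),np.sin(phi); return np.round([d[0]*c+d[1]*s,d[0]*s-d[1]*c,-d[2]],4)
E
python3 -c "
from h import *
o,p=st(); print(totool(p,np.array([.5122,.0127,.205])-o['ee_pos']))"
```

```text
t 1.43 pos [ 0.4498 -0.1383  0.205 ] phi 0.9039 F [-0.3 -1.2  0.1] M [ 0.04 -0.03  0.03] q [-0.54 -0.19  2.   -0.    1.33  0.13] w 0.353 gf 0.0
[ 0.1572 -0.0444  0.    ]
```

Emit:
arm_command --rows '[{"delta_pos": [0.0393, -0.0111, 0], "yaw": 0, "fingers": 0.35}, {"delta_pos": [0.0393, -0.0111, 0], "yaw": 0, "fingers": 0.35}, {"delta_pos": [0.0393, -0.0111, 0], "yaw": 0, "fingers": 0.35}, {"delta_pos": [0.0393, -0.0111, 0], "yaw": 0, "fingers": 0.35}, {"delta_pos": [0, 0, 0], "yaw": -0.12, "fingers": 0.35}, {"delta_pos": [0, 0, 0], "yaw": -0.12, "fingers": 0.35}, {"delta_pos": [0, 0, 0], "yaw": -0.12, "fingers": 0.35}, {"delta_pos": [0, 0, 0], "yaw": -0.12, "fingers": 0.35}]'

```text
time: 2.1
ee_pos: [0.5131, 0.0122, 0.2049]
eef_rot: [-0.0, 0.77, 0.638, -0.0]
force: [1.0, 0.3, -0.5]
gripper_width: 0.355
grip_force: 0.0
```

Emit:
arm_command --rows '[{"delta_pos": [0, 0, 0], "yaw": -0.12, "fingers": 0.35}, {"delta_pos": [0, 0, 0], "yaw": -0.12, "fingers": 0.35}, {"delta_pos": [0, 0, 0], "yaw": -0.12, "fingers": 0.35}, {"delta_pos": [0, 0, 0], "yaw": -0.12, "fingers": 0.35}, {"delta_pos": [0, 0, 0], "yaw": -0.12, "fingers": 0.35}, {"delta_pos": [0, 0, 0], "yaw": -0.12, "fingers": 0.35}, {"delta_pos": [0, 0, 0], "yaw": -0.12, "fingers": 0.35}, {"delta_pos": [0, 0, 0], "yaw": -0.12, "fingers": 0.35}]'

```text
time: 2.77
ee_pos: [0.513, 0.0117, 0.205]
eef_rot: [-0.0, 0.389, 0.921, -0.0]
force: [-0.4, -0.6, 0.3]
gripper_width: 0.347
grip_force: 0.0
```

Emit:
arm_command --rows '[{"delta_pos": [0, 0, 0], "yaw": -0.12, "fingers": 0.35}, {"delta_pos": [0, 0, 0], "yaw": -0.12, "fingers": 0.35}, {"delta_pos": [0, 0, 0], "yaw": -0.12, "fingers": 0.35}, {"delta_pos": [0, 0, 0], "yaw": -0.12, "fingers": 0.35}, {"delta_pos": [0, 0, 0], "yaw": -0.12, "fingers": 0.35}, {"delta_pos": [0, 0, 0], "yaw": -0.12, "fingers": 0.35}, {"delta_pos": [0, 0, 0], "yaw": -0.12, "fingers": 0.35}, {"delta_pos": [0, 0, 0], "yaw": -0.12, "fingers": 0.35}]'

```text
time: 3.43
ee_pos: [0.5131, 0.0117, 0.205]
eef_rot: [-0.0, -0.08, 0.997, 0.0]
force: [-0.0, 0.6, 0.3]
gripper_width: 0.352
grip_force: 0.0
```

```bash
python3 -c "
from h import *
o,p=st(); print(totool(p,np.array([.5122,.0127,.205])-o['ee_pos']))
shot('top','t1.png'); shot('scene','s1.png')
a=cv2.imread('pics/s1.png')[150:290,210:350]; b=cv2.imread('pics/t1.png')[150:290,200:340]
cv2.imwrite('pics/c1.png',np.hstack([cv2.resize(b,(400,400)),cv2.resize(a,(400,400))]))
"
```

```text
t 3.43 pos [0.5131 0.0117 0.205 ] phi 3.3027 F [-0.   0.6  0.3] M [ 0.07 -0.09 -0.03] q [-0.2  -0.08  1.9   0.    1.32 -1.93] w 0.352 gf 0.0
[ 0.0007  0.0011 -0.    ]
```

View pics/c1.png

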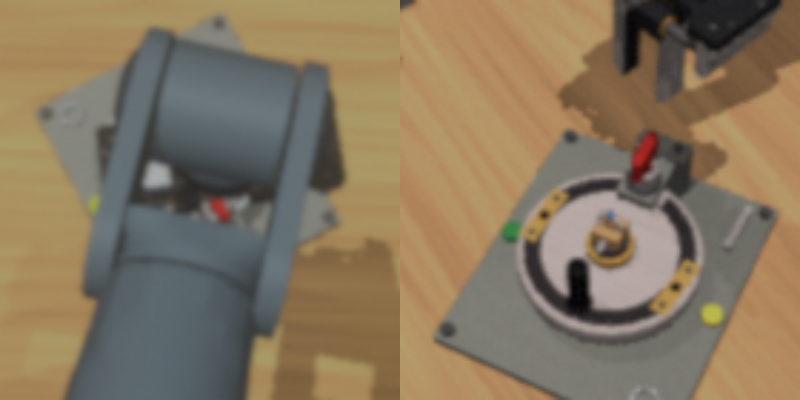

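```bash
python3 -c "
from h import *
o,p=st(); c=o['ee_pos']; y=np.array([np.sin(p),-np.cos(p),0])
for n,off in(('scene',(210,150)),('top',(200,150))): print((proj(n,[c,c+y*.0165,c-y*.0165,c+y*.03,c-y*.03])-off)/.35)
"
```

```text
t 3.53 pos [0.5131 0.0116 0.205 ] phi 3.2965 F [-0.5 -0.4 -0.1] M [ 0.03 -0.11  0.04] q [-0.2  -0.08  1.9   0.    1.32 -1.92] w 0.347 gf 0.0
[[243.95706292  77.94424824]
 [259.05161877  90.08486307]
 [229.10841842  66.00251307]
 [271.58860479 100.16926456]
 [217.13855088  56.37676721]]
[[217.86326571 186.60919059]
 [198.47850154 189.11362898]
 [237.21645619 184.10854409]
 [182.59521731 191.16547466]
 [253.02694281 182.06544111]]
```

Emit:
arm_command --rows '[{"delta_pos": [0.0007, 0.0011, 0], "yaw": -0.122, "fingers": 0.35}, {"delta_pos": [0, 0, 0], "yaw": -0.122, "fingers": 0.35}, {"delta_pos": [0, 0, 0], "yaw": -0.122, "fingers": 0.35}, {"delta_pos": [0, 0, 0.03], "yaw": 0, "fingers": 0.35}, {"delta_pos": [0, 0, 0.03], "yaw": 0, "fingers": 0.35}, {"delta_pos": [0, 0, 0.025], "yaw": 0, "fingers": 0.35}, {"delta_pos": [0, 0, 0.021], "yaw": 0, "fingers": 0.3}, {"delta_pos": [0, 0, 0], "yaw": 0, "fingers": 0.25}]'

```text
time: 4.2
ee_pos: [0.5087, 0.0133, 0.0946]
eef_rot: [-0.004, -0.256, 0.967, 0.002]
force: [-0.9, 1.0, -1.4]
gripper_width: 0.269
grip_force: 0.0
```

Emit:
arm_command --rows '[{"delta_pos": [0, 0, 0], "fingers": 0.2}, {"delta_pos": [0, 0, 0], "fingers": 0.18}, {"delta_pos": [0, 0, 0], "fingers": 0.17}, {"delta_pos": [0, 0, 0], "fingers": 0.16}, {"delta_pos": [0, 0, 0], "fingers": 0.15}, {"delta_pos": [0, 0, 0], "fingers": 0.14}, {"delta_pos": [0, 0, 0], "fingers": 0.13}, {"delta_pos": [0, 0, 0], "fingers": 0.1}]' --newtons 4

```text
$.rows[0]: bad value
```

```bash
python3 -c "
from h import *
o,p=st(); print(totool(p,o['force']))"
```

```text
t 4.2 pos [0.5087 0.0133 0.0946] phi 3.6597 F [-0.9  1.  -1.4] M [ 0.09 -0.09 -0.01] q [-0.2   0.05  1.99  0.    1.11 -2.29] w 0.269 gf 0.0
[0.2469 1.3073 1.3678]
```

Emit:
arm_command --rows '[{"delta_pos": [0, 0, 0], "yaw": 0, "fingers": 0.2}, {"delta_pos": [0, 0, 0], "yaw": 0, "fingers": 0.18}, {"delta_pos": [0, 0, 0], "yaw": 0, "fingers": 0.17}, {"delta_pos": [0, 0, 0], "yaw": 0, "fingers": 0.16}, {"delta_pos": [0, 0, 0], "yaw": 0, "fingers": 0.15}, {"delta_pos": [0, 0, 0], "yaw": 0, "fingers": 0.14}, {"delta_pos": [0, 0, 0], "yaw": 0, "fingers": 0.13}, {"delta_pos": [0, 0, 0], "yaw": 0, "fingers": 0.1}]' --newtons 4

```text
time: 4.87
ee_pos: [0.5131, 0.0119, 0.0999]
eef_rot: [0.001, -0.258, 0.966, -0.001]
force: [1.0, -1.7, 0.2]
gripper_width: 0.118
grip_force: 4.0
```

```bash
python3 -c "
from h import *
o,p=st(); print(totool(p,o['force']))"
```

```text
t 4.87 pos [0.5131 0.0119 0.0999] phi 3.663 F [ 1.  -1.7  0.2] M [-0.23 -0.28  0.  ] q [-0.2   0.05  1.98 -0.    1.11 -2.29] w 0.118 gf 4.0
[-0.0349 -1.9437 -0.1859]
```

Emit:
arm_command --rows '[{"delta_pos": [0, 0, 0], "yaw": 0, "fingers": 0.05}, {"delta_pos": [0, 0, 0], "yaw": 0, "fingers": 0.05}, {"delta_pos": [0, 0, 0], "yaw": 0, "fingers": 0.05}, {"delta_pos": [0, 0, 0], "yaw": 0, "fingers": 0.05}, {"delta_pos": [0, 0, -0.001], "yaw": 0, "fingers": 0.05}, {"delta_pos": [0, 0, -0.001], "yaw": 0, "fingers": 0.05}, {"delta_pos": [0, 0, -0.001], "yaw": 0, "fingers": 0.05}, {"delta_pos": [0, 0, 0], "yaw": 0, "fingers": 0.05}]' --newtons 25

```text
time: 5.53
ee_pos: [0.513, 0.012, 0.1014]
eef_rot: [0.001, -0.258, 0.966, -0.001]
force: [7.7, -4.9, -9.1]
gripper_width: 0.117
grip_force: 25.0
```

```bash
python3 -c "
from h import *
o,p=st(); print(totool(p,o['force']),totool(p,o['ft_torque']))"
```

```text
t 5.53 pos [0.513  0.012  0.1014] phi 3.6626 F [ 7.7 -4.9 -9.1] M [-0.9  -1.45  0.05] q [-0.2   0.05  1.98 -0.    1.11 -2.29] w 0.117 gf 25.0
[-4.2881 -8.0894  9.0536] [ 1.4989 -0.8061 -0.0543]
```

Emit:
arm_command --rows '[{"delta_pos": [-0.0003, -0.0006, 0], "yaw": 0, "fingers": 0.05}, {"delta_pos": [-0.0003, -0.0006, 0], "yaw": 0, "fingers": 0.05}, {"delta_pos": [0, 0, -0.001], "yaw": 0, "fingers": 0.05}, {"delta_pos": [0, 0, -0.001], "yaw": 0, "fingers": 0.05}, {"delta_pos": [0, 0, -0.001], "yaw": 0, "fingers": 0.05}, {"delta_pos": [0, 0, -0.001], "yaw": 0, "fingers": 0.05}, {"delta_pos": [0, 0, 0], "yaw": 0, "fingers": 0.05}, {"delta_pos": [0, 0, 0], "yaw": 0, "fingers": 0.05}]'

```text
time: 6.2
ee_pos: [0.513, 0.012, 0.1045]
eef_rot: [-0.0, -0.258, 0.966, 0.0]
force: [4.3, -2.8, -9.4]
gripper_width: 0.119
grip_force: 25.0
```

```bash
python3 -c "
from h import *
o,p=st(); print(totool(p,o['force']),totool(p,o['ft_torque']))"
```

```text
t 6.2 pos [0.513  0.012  0.1045] phi 3.6626 F [ 4.3 -2.8 -9.4] M [-0.58 -1.21  0.01] q [-0.2   0.04  1.98  0.    1.12 -2.29] w 0.119 gf 25.0
[-2.342  -4.612   9.3511] [ 1.1016 -0.7624 -0.0097]
```

Emit:
arm_command --rows '[{"delta_pos": [-0.0004, -0.0007, -0.001], "yaw": 0, "fingers": 0.05}, {"delta_pos": [-0.0003, -0.0006, -0.001], "yaw": 0, "fingers": 0.05}, {"delta_pos": [0, 0, -0.001], "yaw": 0, "fingers": 0.05}, {"delta_pos": [0, 0, -0.001], "yaw": 0, "fingers": 0.05}, {"delta_pos": [0, 0, -0.001], "yaw": 0, "fingers": 0.05}, {"delta_pos": [0, 0, -0.001], "yaw": 0, "fingers": 0.05}, {"delta_pos": [0, 0, 0], "yaw": 0, "fingers": 0.05}, {"delta_pos": [0, 0, 0], "yaw": 0, "fingers": 0.05}]'

```text
time: 6.87
ee_pos: [0.5132, 0.0118, 0.1114]
eef_rot: [-0.002, -0.258, 0.966, 0.001]
force: [-2.7, 2.0, -13.7]
gripper_width: 0.117
grip_force: 25.0
```

```bash
python3 -c "
from h import *
o,p=st(); print(totool(p,o['force']),totool(p,o['ft_torque']))"
```

```text
t 6.87 pos [0.5132 0.0118 0.1114] phi 3.6629 F [ -2.7   2.  -13.7] M [ 0.61  0.27 -0.01] q [-0.2   0.04  1.97  0.    1.14 -2.29] w 0.117 gf 25.0
[ 1.2818  3.0894 13.7247] [-0.6668 -0.069   0.0122]
```

Emit:
arm_command --rows '[{"delta_pos": [0.0002, 0.0005, -0.0005], "yaw": 0, "fingers": 0.05}, {"delta_pos": [0, 0, -0.0005], "yaw": 0, "fingers": 0.05}, {"delta_pos": [0, 0, -0.0005], "yaw": 0, "fingers": 0.05}, {"delta_pos": [0, 0, -0.0005], "yaw": 0, "fingers": 0.05}, {"delta_pos": [0, 0, 0], "yaw": 0, "fingers": 0.05}, {"delta_pos": [0, 0, 0], "yaw": 0, "fingers": 0.05}, {"delta_pos": [0, 0, 0], "yaw": 0, "fingers": 0.05}, {"delta_pos": [0, 0, 0], "yaw": 0, "fingers": 0.05}]'

```text
time: 7.53
ee_pos: [0.5133, 0.0119, 0.1139]
eef_rot: [-0.001, -0.258, 0.966, 0.001]
force: [-4.3, 3.2, -14.0]
gripper_width: 0.115
grip_force: 25.0
```

```bash
python3 -c "
from h import *
o,p=st(); print(totool(p,o['force']),totool(p,o['ft_torque']))"
```

```text
t 7.53 pos [0.5133 0.0119 0.1139] phi 3.6629 F [ -4.3   3.2 -14. ] M [ 0.65  0.66 -0.04] q [-0.2   0.03  1.97  0.    1.14 -2.29] w 0.115 gf 25.0
[ 2.1691  4.9288 13.9802] [-0.8928  0.252   0.0407]
```

Emit:
arm_command --rows '[{"delta_pos": [0.0003, 0.0008, -0.0005], "yaw": 0, "fingers": 0.05}, {"delta_pos": [0, 0, -0.0005], "yaw": 0, "fingers": 0.05}, {"delta_pos": [0, 0, 0], "yaw": 0, "fingers": 0.05}, {"delta_pos": [0, 0, 0], "yaw": 0, "fingers": 0.05}, {"delta_pos": [0, 0, 0], "yaw": 0, "fingers": 0.05}, {"delta_pos": [0, 0, 0], "yaw": 0, "fingers": 0.05}, {"delta_pos": [0, 0, 0], "yaw": 0, "fingers": 0.05}, {"delta_pos": [0, 0, 0], "yaw": 0, "fingers": 0.05}]'

```text
time: 8.2
ee_pos: [0.5133, 0.0119, 0.1152]
eef_rot: [-0.001, -0.258, 0.966, 0.0]
force: [-4.9, 0.7, -14.5]
gripper_width: 0.117
grip_force: 25.0
```

```bash
python3 -c "
from h import *
o,p=st(); print(totool(p,o['force']),totool(p,o['ft_torque']))"
```

```text
t 8.2 pos [0.5133 0.0119 0.1152] phi 3.6629 F [ -4.9   0.7 -14.5] M [0.33 0.8  0.02] q [-0.2   0.03  1.97 -0.    1.14 -2.29] w 0.117 gf 25.0
[ 3.8665  3.079  14.5183] [-0.6835  0.5259 -0.0172]
```

Emit:
arm_command --rows '[{"delta_pos": [0.0006, 0.0004, -0.0005], "yaw": 0, "fingers": 0.05}, {"delta_pos": [0, 0, -0.0005], "yaw": 0, "fingers": 0.05}, {"delta_pos": [0, 0, 0], "yaw": 0, "fingers": 0.05}, {"delta_pos": [0, 0, 0], "yaw": 0, "fingers": 0.05}, {"delta_pos": [0, 0, 0], "yaw": 0, "fingers": 0.05}, {"delta_pos": [0, 0, 0], "yaw": 0, "fingers": 0.05}, {"delta_pos": [0, 0, 0], "yaw": 0, "fingers": 0.05}, {"delta_pos": [0, 0, 0], "yaw": 0, "fingers": 0.05}]'

```text
time: 8.87
ee_pos: [0.5132, 0.0119, 0.1162]
eef_rot: [0.0, -0.258, 0.966, -0.0]
force: [1.4, 0.4, -23.1]
gripper_width: 0.118
grip_force: 25.0
```

```bash
python3 -c "
from h import *
o,p=st(); print(totool(p,o['force']),totool(p,o['ft_torque']))"
```

```text
t 8.87 pos [0.5132 0.0119 0.1162] phi 3.6627 F [  1.4   0.4 -23.1] M [ 0.17 -0.45  0.03] q [-0.2   0.03  1.97 -0.    1.14 -2.29] w 0.118 gf 25.0
[-1.4231 -0.3132 23.1287] [ 0.0802 -0.4719 -0.0329]
```

Emit:
arm_command --rows '[{"delta_pos": [0, 0, 0.0004], "yaw": 0, "fingers": 0.05}, {"delta_pos": [0, 0, 0.0004], "yaw": 0, "fingers": 0.05}, {"delta_pos": [0, 0, 0], "yaw": 0, "fingers": 0.05}, {"delta_pos": [0, 0, 0], "yaw": 0, "fingers": 0.05}, {"delta_pos": [0, 0, 0], "yaw": 0.03, "fingers": 0.05}, {"delta_pos": [0, 0, 0], "yaw": 0.03, "fingers": 0.05}, {"delta_pos": [0, 0, 0], "yaw": 0.03, "fingers": 0.05}, {"delta_pos": [0, 0, 0], "yaw": 0.03, "fingers": 0.05}]'

```text
time: 9.53
ee_pos: [0.5133, 0.0117, 0.1161]
eef_rot: [0.0, -0.199, 0.98, -0.0]
force: [-2.2, -0.3, -16.3]
gripper_width: 0.109
grip_force: 25.0
```

```bash
python3 -c "
from h import *
o,p=st(); print(totool(p,o['force']),totool(p,o['ft_torque']))"
```

```text
t 9.53 pos [0.5133 0.0117 0.1161] phi 3.5415 F [ -2.2  -0.3 -16.3] M [-0.01  0.09  0.06] q [-0.2   0.03  1.97 -0.    1.14 -2.17] w 0.109 gf 25.0
[ 2.1881  0.5769 16.2617] [-0.0304  0.0868 -0.0643]
```

Emit:
arm_command --rows '[{"delta_pos": [0, 0, 0.0004], "yaw": 0.03, "fingers": 0.05}, {"delta_pos": [0, 0, 0], "yaw": 0.03, "fingers": 0.05}, {"delta_pos": [0, 0, 0], "yaw": 0.04, "fingers": 0.05}, {"delta_pos": [0, 0, 0], "yaw": 0.04, "fingers": 0.05}, {"delta_pos": [0, 0, 0], "yaw": 0.04, "fingers": 0.05}, {"delta_pos": [0, 0, 0], "yaw": 0.04, "fingers": 0.05}, {"delta_pos": [0, 0, 0], "yaw": 0.04, "fingers": 0.05}, {"delta_pos": [0, 0, 0], "yaw": 0, "fingers": 0.05}]'

```text
time: 10.2
ee_pos: [0.5135, 0.0113, 0.1161]
eef_rot: [0.0, -0.07, 0.998, -0.001]
force: [-2.2, -2.4, -13.4]
gripper_width: 0.113
grip_force: 25.0
```

```bash
python3 -c "
from h import *
o,p=st(); print(totool(p,o['force']),totool(p,o['ft_torque']))"
```

```text
t 10.2 pos [0.5135 0.0113 0.1161] phi 3.2823 F [ -2.2  -2.4 -13.4] M [-0.38  0.35 -0.01] q [-0.2   0.03  1.97 -0.    1.14 -1.91] w 0.113 gf 25.0
[ 2.5039 -2.1163 13.3846] [0.3226 0.4023 0.0106]
```

Emit:
arm_command --rows '[{"delta_pos": [0.0004, -0.0004, 0.0002], "yaw": 0.06, "fingers": 0.05}, {"delta_pos": [0, 0, 0], "yaw": 0.06, "fingers": 0.05}, {"delta_pos": [0, 0, 0], "yaw": 0.06, "fingers": 0.05}, {"delta_pos": [0, 0, 0], "yaw": 0.06, "fingers": 0.05}, {"delta_pos": [0, 0, 0], "yaw": 0.06, "fingers": 0.05}, {"delta_pos": [0, 0, 0], "yaw": 0.06, "fingers": 0.05}, {"delta_pos": [0, 0, 0], "yaw": 0.06, "fingers": 0.05}, {"delta_pos": [0, 0, 0], "yaw": 0, "fingers": 0.05}]'

```text
time: 10.87
ee_pos: [0.5134, 0.0106, 0.1159]
eef_rot: [0.001, 0.139, 0.99, -0.001]
force: [-2.4, -3.3, -13.9]
gripper_width: 0.114
grip_force: 25.0
```

```bash
python3 -c "
from h import *
o,p=st(); print(totool(p,o['force']),totool(p,o['ft_torque']))"
```

```text
t 10.87 pos [0.5134 0.0106 0.1159] phi 2.863 F [ -2.4  -3.3 -13.9] M [-0.68  0.26  0.01] q [-0.2   0.03  1.97 -0.    1.14 -1.49] w 0.114 gf 25.0
[ 1.3714 -3.8451 13.8565] [ 0.7241  0.0649 -0.011 ]
```

Emit:
arm_command --rows '[{"delta_pos": [0.0003, -0.0008, 0.0002], "yaw": 0.07, "fingers": 0.05}, {"delta_pos": [0, 0, 0], "yaw": 0.07, "fingers": 0.05}, {"delta_pos": [0, 0, 0], "yaw": 0.07, "fingers": 0.05}, {"delta_pos": [0, 0, 0], "yaw": 0.07, "fingers": 0.05}, {"delta_pos": [0, 0, 0], "yaw": 0.07, "fingers": 0.05}, {"delta_pos": [0, 0, 0], "yaw": 0.07, "fingers": 0.05}, {"delta_pos": [0, 0, 0], "yaw": 0.07, "fingers": 0.05}, {"delta_pos": [0, 0, 0], "yaw": 0.02, "fingers": 0.05}]'

```text
time: 11.53
ee_pos: [0.5129, 0.0098, 0.1157]
eef_rot: [0.001, 0.384, 0.923, -0.001]
force: [-1.3, -5.1, -14.0]
gripper_width: 0.116
grip_force: 25.0
```

```bash
python3 -c "
from h import *
o,p=st(); print(totool(p,o['force']),totool(p,o['ft_torque']))"
```

```text
t 11.53 pos [0.5129 0.0098 0.1157] phi 2.3531 F [ -1.3  -5.1 -14. ] M [-0.94  0.25  0.06] q [-0.2   0.03  1.98 -0.    1.14 -0.98] w 0.116 gf 25.0
[-2.7044 -4.5292 14.0429] [ 0.838  -0.492  -0.0605]
```

Emit:
arm_command --rows '[{"delta_pos": [-0.0005, -0.001, 0.0006], "yaw": 0, "fingers": 0.05}, {"delta_pos": [0, 0, 0.0006], "yaw": 0, "fingers": 0.05}, {"delta_pos": [0, 0, 0.0006], "yaw": 0, "fingers": 0.05}, {"delta_pos": [0, 0, 0.0006], "yaw": 0, "fingers": 0.05}, {"delta_pos": [0, 0, 0.0006], "yaw": 0, "fingers": 0.05}, {"delta_pos": [0, 0, 0.0005], "yaw": 0, "fingers": 0.05}, {"delta_pos": [0, 0, 0.0005], "yaw": 0, "fingers": 0.05}, {"delta_pos": [0, 0, 0.0005], "yaw": 0, "fingers": 0.05}]'

```text
time: 12.2
ee_pos: [0.5129, 0.0097, 0.1116]
eef_rot: [0.001, 0.384, 0.923, 0.0]
force: [-0.3, -0.4, -4.0]
gripper_width: 0.119
grip_force: 25.0
```

```bash
python3 -c "
from h import *
o,p=st(); print(totool(p,o['force']),totool(p,o['ft_torque']))"
```

```text
t 12.2 pos [0.5129 0.0097 0.1116] phi 2.353 F [-0.3 -0.4 -4. ] M [-0.11 -0.02 -0.01] q [-0.2   0.03  1.98  0.    1.13 -0.98] w 0.119 gf 25.0
[-0.0441 -0.4556  3.9829] [ 0.0655 -0.0964  0.0106]
```

Emit:
arm_command --rows '[{"delta_pos": [0, 0, 0.0007], "yaw": 0, "fingers": 0.1}, {"delta_pos": [0, 0, 0], "yaw": 0, "fingers": 0.2}, {"delta_pos": [0, 0, 0], "yaw": 0, "fingers": 0.25}, {"delta_pos": [0, 0, 0], "yaw": 0, "fingers": 0.25}, {"delta_pos": [0, 0, 0], "yaw": 0, "fingers": 0.25}, {"delta_pos": [0, 0, -0.02], "yaw": 0, "fingers": 0.25}, {"delta_pos": [0, 0, -0.03], "yaw": 0, "fingers": 0.25}, {"delta_pos": [0, 0, -0.03], "yaw": 0, "fingers": 0.25}]'

```text
time: 12.87
ee_pos: [0.5112, 0.01, 0.19]
eef_rot: [-0.001, 0.384, 0.923, -0.0]
force: [0.1, -0.4, 0.4]
gripper_width: 0.254
grip_force: 0.0
```

```bash
cat > red.py <<'E'
from h import *
def redpts(n='scene'):
    im,d=shot(n); h=cv2.cvtColor(im,cv2.COLOR_RGB2HSV).astype(int); H,S,V=h[...,0],h[...,1],h[...,2]
    m=((H<6)|(H>172))&(S>150)&(d>0); m[:170]=0; m[305:]=0; m[:,:220]=0; m[:,345:]=0
    v,u=np.nonzero(m); c,r_=ray(n,np.c_[u,v]); Q=c+r_*d[v,u][:,None]
    print(n,len(Q),'centroid px',u.mean().round(1),v.mean().round(1),'z max/90%',Q[:,2].max().round(4),np.percentile(Q[:,2],90).round(4),'top row',v.min())
    tp=Q[Q[:,2]>np.percentile(Q[:,2],90)-.005]; x=np.linalg.svd((tp-tp.mean(0))[:,:2])[2][0]
    print('wing dir',np.arctan2(x[1],x[0]),'ctr',tp.mean(0).round(4)); return im
if __name__=='__main__':
    o,p=st(); im=redpts()
    print('expected top px home/rest',proj('scene',[[.5125,.0115,.1195],[.5125,.0115,.1315]]).round(1).tolist())
    cv2.imwrite('pics/k%d.png'%(o['time']*100),cv2.resize(im[150:290,210:350,::-1],(400,400)))
E
python3 red.py
```

```text
t 12.87 pos [0.5112 0.01   0.19  ] phi 2.3528 F [ 0.1 -0.4  0.4] M [-0.02 -0.16 -0.03] q [-0.2  -0.07  1.92  0.    1.29 -0.98] w 0.254 gf 0.0
scene 131 centroid px 295.1 201.6 z max/90% 0.1334 0.1306 top row 197
wing dir 2.3360821824503097 ctr [0.5131 0.0157 0.1294]
expected top px home/rest [[294.5, 200.5], [294.6, 197.4]]
```

Emit:
arm_command --rows '[{"delta_pos": [0, 0, 0], "yaw": -0.12, "fingers": 0.4}, {"delta_pos": [0, 0, 0], "yaw": -0.12, "fingers": 0.4}, {"delta_pos": [0, 0, 0], "yaw": -0.12, "fingers": 0.4}, {"delta_pos": [0, 0, 0], "yaw": -0.12, "fingers": 0.4}, {"delta_pos": [0, 0, 0], "yaw": -0.12, "fingers": 0.4}, {"delta_pos": [0, 0, 0], "yaw": -0.12, "fingers": 0.4}, {"delta_pos": [0, 0, 0], "yaw": -0.12, "fingers": 0.4}, {"delta_pos": [0, 0, 0], "yaw": -0.12, "fingers": 0.4}]'

```text
time: 13.58
ee_pos: [0.5121, 0.0098, 0.1898]
eef_rot: [0.0, -0.088, 0.996, -0.0]
force: [-0.6, -0.8, -0.8]
gripper_width: 0.4
grip_force: 0.0
```

```bash
python3 -c "
from h import *
o,p=st(); print(totool(p,np.array([.6192,.0726,.19])-o['ee_pos']))"
```

```text
t 13.58 pos [0.5121 0.0098 0.1898] phi 3.3187 F [-0.6 -0.8 -0.8] M [ 0.07 -0.1  -0.04] q [-0.2  -0.07  1.92  0.    1.29 -1.95] w 0.4 gf 0.0
[-0.1164  0.043  -0.0002]
```

Emit:
arm_command --rows '[{"delta_pos": [-0.0291, 0.01075, 0], "yaw": 0, "fingers": 0.4}, {"delta_pos": [-0.0291, 0.01075, 0], "yaw": 0, "fingers": 0.4}, {"delta_pos": [-0.0291, 0.01075, 0], "yaw": 0, "fingers": 0.4}, {"delta_pos": [-0.0291, 0.01075, 0], "yaw": 0, "fingers": 0.4}, {"delta_pos": [0, 0, 0], "yaw": -0.114, "fingers": 0.4}, {"delta_pos": [0, 0, 0], "yaw": -0.114, "fingers": 0.4}, {"delta_pos": [0, 0, 0], "yaw": -0.114, "fingers": 0.4}, {"delta_pos": [0, 0, 0], "yaw": 0, "fingers": 0.4}]'

```text
time: 14.25
ee_pos: [0.6195, 0.0722, 0.1895]
eef_rot: [0.0, -0.255, 0.967, 0.0]
force: [-0.2, 0.2, 0.8]
gripper_width: 0.399
grip_force: 0.0
```

```bash
python3 -c "
from h import *
o,p=st(); print(totool(p,np.array([.6192,.0726,.08])-o['ee_pos']))
im,d=shot('scene'); cv2.imwrite('pics/s2.png',cv2.resize(im[130:300,200:370,::-1],(500,500)))
"
```

```text
t 14.25 pos [0.6195 0.0722 0.1895] phi 3.6569 F [-0.2  0.2  0.8] M [ 0.06 -0.1   0.05] q [-0.07  0.2   1.64  0.    1.3  -2.15] w 0.399 gf 0.0
[1.000e-04 5.000e-04 1.095e-01]
```

View pics/s2.png

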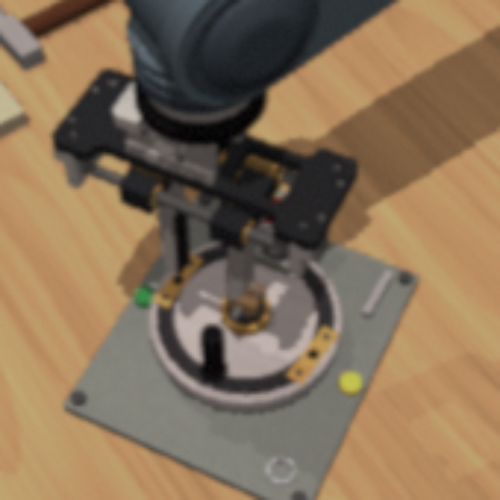

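Emit:
arm_command --rows '[{"delta_pos": [0, 0.0004, 0.03], "yaw": 0, "fingers": 0.4}, {"delta_pos": [0, 0, 0.03], "yaw": 0, "fingers": 0.4}, {"delta_pos": [0, 0, 0.03], "yaw": 0, "fingers": 0.4}, {"delta_pos": [0, 0, 0.02], "yaw": 0, "fingers": 0.4}, {"delta_pos": [0, 0, 0], "yaw": 0, "fingers": 0.35}, {"delta_pos": [0, 0, 0], "yaw": 0, "fingers": 0.3}, {"delta_pos": [0, 0, 0], "yaw": 0, "fingers": 0.25}, {"delta_pos": [0, 0, 0], "yaw": 0, "fingers": 0.2}]' --newtons 8

```text
time: 14.97
ee_pos: [0.6208, 0.0722, 0.0822]
eef_rot: [0.002, -0.253, 0.967, -0.001]
force: [0.4, 0.8, 0.2]
gripper_width: 0.218
grip_force: 0.8
```

Emit:
arm_command --rows '[{"delta_pos": [0, 0, 0], "yaw": 0, "fingers": 0.19}, {"delta_pos": [0, 0, 0], "yaw": 0, "fingers": 0.17}, {"delta_pos": [0, 0, 0], "yaw": 0, "fingers": 0.15}, {"delta_pos": [0, 0, 0], "yaw": 0, "fingers": 0.12}, {"delta_pos": [0, 0, 0], "yaw": 0, "fingers": 0.12}, {"delta_pos": [0, 0, 0], "yaw": 0, "fingers": 0.12}, {"delta_pos": [0, 0, 0], "yaw": 0, "fingers": 0.12}, {"delta_pos": [0, 0, 0], "yaw": 0, "fingers": 0.12}]'

```text
time: 15.63
ee_pos: [0.6204, 0.0726, 0.0818]
eef_rot: [0.002, -0.254, 0.967, -0.0]
force: [-0.1, 1.3, 6.5]
gripper_width: 0.191
grip_force: 8.0
```

```bash
python3 -c "
from h import *
o,p=st(); print(totool(p,o['force']))"
```

```text
t 15.63 pos [0.6204 0.0726 0.0818] phi 3.6546 F [-0.1  1.3  6.5] M [ 0.5   0.05 -0.04] q [-0.07  0.32  1.71  0.    1.11 -2.15] w 0.191 gf 8.0
[-0.6074  1.1985 -6.4594]
```

Run:
```python
from h import *
from scipy.optimize import least_squares
A=np.array([.5697,.0458])
for n,reg in(('top',(150,265,205,325)),('scene',(200,300,235,325))):
    im=np.load('pics/'+n+'0.npz')['im']; h=cv2.cvtColor(im,cv2.COLOR_RGB2HSV).astype(int)
    m=((h[...,0]>15)&(h[...,0]<30)&(h[...,1]>110)&(h[...,2]>110)).astype(np.uint8)
    M=np.zeros_like(m);a,b,c,d=reg; M[a:b,c:d]=m[a:b,c:d]; M=cv2.morphologyEx(M,cv2.MORPH_CLOSE,np.ones((5,5),np.uint8))
    k,l,s,ce=cv2.connectedComponentsWithStats(M)
    for i in range(1,k):
        if s[i,4]<15: continue
        P=onz(n,[ce[i]],.056)[0,:2]-A; al=np.arctan2(P[1],P[0])-.52
        v,u=np.nonzero(l==i); Q=onz(n,np.c_[u,v],.056)[:,:2]-A; t=np.arctan2(Q[:,1],Q[:,0])-.52
        print(n,ce[i].round(1),s[i,4],'r',np.hypot(*P).round(4),'alpha',al.round(3),'mid',((t.min()+t.max())/2).round(3),'theta',(-np.pi-al).round(3))
def hole(n,px):
    P=onz(n,[px],.056)[0,:2]-A; print(n,'hole r',np.hypot(*P),'alpha',np.arctan2(P[1],P[0])-.52)
s=130/400
hole('top',np.array([264,166])*s+[200,140]-.5+s/2); hole('scene',np.array([128,139])*s+[219,180]-.5+s/2)
```

```text
top [227.7 164.2] 1504 r 0.1517 alpha 0.241 mid 0.149 theta -3.383
top [306.2 169.4] 1011 r 0.1553 alpha -1.384 mid -1.328 theta -1.758
top [285.  193.6] 55 r 0.066 alpha -1.635 mid -1.628 theta -1.507
top [316.9 199.1] 59 r 0.1497 alpha -1.986 mid -1.979 theta -1.155
top [211.4 203.5] 22 r 0.1448 alpha 1.08 mid 1.081 theta -4.222
top [241.6 211. ] 57 r 0.0645 alpha 1.42 mid 1.419 theta -4.562
top [264.7 206.6] 23 r 0.0098 alpha -3.312 mid -0.508 theta 0.17
top [221.3 242.4] 1529 r 0.1586 alpha 1.833 mid -0.526 theta -4.975
top [312.5 233.4] 392 r 0.1593 alpha -2.624 mid -2.751 theta -0.518
top [294.7 263.3] 60 r 0.1866 alpha -3.163 mid -3.177 theta 0.022
scene [243.8 214.4] 617 r 0.1168 alpha -1.698 mid -1.621 theta -1.444
scene [319.7 206.3] 140 r 0.1307 alpha -3.501 mid -0.519 theta 0.36
scene [260.2 225. ] 101 r 0.0641 alpha -1.646 mid -1.65 theta -1.496
scene [283.3 235.6] 122 r 0.0025 alpha -3.475 mid -0.519 theta 0.333
scene [305.8 250.1] 119 r 0.0669 alpha 1.415 mid 1.414 theta -4.557
scene [318.3 260.4] 40 r 0.1058 alpha 1.354 mid 1.366 theta -4.496
scene [318.9 287.1] 285 r 0.1549 alpha 1.001 mid 1.048 theta -4.143
scene [244.7 290.2] 387 r 0.1629 alpha -0.087 mid -0.081 theta -3.055
scene [278.2 297.3] 35 r 0.1564 alpha 0.392 mid 0.4 theta -3.534
top hole r 0.06711231057081504 alpha -1.6422646770337375
scene hole r 0.064150179945351 alpha -1.6535443672727468
```

Emit:
arm_command --rows '[{"delta_pos": [0.0001, -0.0035, -0.001], "yaw": 0.0608, "fingers": 0.12}, {"delta_pos": [0.0001, -0.0035, 0], "yaw": 0.0608, "fingers": 0.12}, {"delta_pos": [0.0001, -0.0035, 0], "yaw": 0.0608, "fingers": 0.12}, {"delta_pos": [0.0001, -0.0035, 0], "yaw": 0.0608, "fingers": 0.12}, {"delta_pos": [0.0001, -0.0035, 0], "yaw": 0.0608, "fingers": 0.12}, {"delta_pos": [0.0001, -0.0035, 0], "yaw": 0.0608, "fingers": 0.12}, {"delta_pos": [0.0001, -0.0035, 0], "yaw": 0.0608, "fingers": 0.12}, {"delta_pos": [0.0001, -0.0035, 0], "yaw": 0.0608, "fingers": 0.12}]' --newtons 12

```text
time: 16.3
ee_pos: [0.6278, 0.0455, 0.0819]
eef_rot: [0.002, -0.012, 1.0, -0.0]
force: [0.9, 1.2, 2.2]
gripper_width: 0.192
grip_force: 12.0
```

```bash
cat >> h.py <<'E'
Cx=np.array([.5689,.0438])
def th():
    o,p=st(); d=o['ee_pos'][:2]-Cx; print('toolF',totool(p,o['force']),'theta from pos',np.arctan2(d[1],d[0])-.52,'r',np.hypot(*d),'from phi',p-.52-np.pi)
E
python3 -c "
from h import *
th()"
```

```text
t 16.3 pos [0.6278 0.0455 0.0819] phi 3.1654 F [0.9 1.2 2.2] M [ 0.22 -0.36  0.08] q [-0.11  0.33  1.69  0.    1.11 -1.7 ] w 0.192 gf 12.0
toolF [-0.9706  1.1375 -2.178 ] theta from pos -0.49163469275820537 r 0.05894153013215843 from phi -0.49616304213729734
```

Tracks well, low forces. Continue.

Emit:
arm_command --rows '[{"delta_pos": [0.0001, -0.0035, 0], "yaw": 0.0608, "fingers": 0.12}, {"delta_pos": [0.0001, -0.0035, 0], "yaw": 0.0608, "fingers": 0.12}, {"delta_pos": [0.0001, -0.0035, 0], "yaw": 0.0608, "fingers": 0.12}, {"delta_pos": [0.0001, -0.0035, 0], "yaw": 0.0608, "fingers": 0.12}, {"delta_pos": [0.0001, -0.0035, 0], "yaw": 0.0608, "fingers": 0.12}, {"delta_pos": [0.0001, -0.0035, 0], "yaw": 0.0608, "fingers": 0.12}, {"delta_pos": [0.0001, -0.0035, 0], "yaw": 0.0608, "fingers": 0.12}, {"delta_pos": [0.0001, -0.0035, 0], "yaw": 0.0608, "fingers": 0.12}]'

```text
time: 16.97
ee_pos: [0.6218, 0.0179, 0.0818]
eef_rot: [0.002, 0.229, 0.973, -0.0]
force: [1.5, 0.6, 1.9]
gripper_width: 0.192
grip_force: 12.0
```

Emit:
arm_command --rows '[{"delta_pos": [0.0001, -0.0035, 0], "yaw": 0.0608, "fingers": 0.12}, {"delta_pos": [0.0001, -0.0035, 0], "yaw": 0.0608, "fingers": 0.12}, {"delta_pos": [0.0001, -0.0035, 0], "yaw": 0.0608, "fingers": 0.12}, {"delta_pos": [0.0001, -0.0035, 0], "yaw": 0.0608, "fingers": 0.12}, {"delta_pos": [0.0001, -0.0035, 0], "yaw": 0.0608, "fingers": 0.12}, {"delta_pos": [0.0001, -0.0035, 0], "yaw": 0.0608, "fingers": 0.12}, {"delta_pos": [0.0001, -0.0028, 0], "yaw": 0.05, "fingers": 0.12}, {"delta_pos": [0, 0, 0], "yaw": 0, "fingers": 0.12}]'

```text
time: 17.63
ee_pos: [0.6067, -0.0013, 0.0818]
eef_rot: [0.001, 0.424, 0.906, -0.001]
force: [-0.2, -3.5, 3.1]
gripper_width: 0.189
grip_force: 12.0
```

```bash
python3 -c "
from h import *
th()"
```

```text
t 17.63 pos [ 0.6067 -0.0013  0.0818] phi 2.2664 F [-0.2 -3.5  3.1] M [-0.59 -0.1   0.03] q [-0.19  0.28  1.75 -0.    1.1  -0.88] w 0.189 gf 12.0
toolF [-2.5449 -2.353  -3.0798] theta from pos -1.3933458588895076 r 0.05888473262942993 from phi -1.3952087905524473
```

Emit:
arm_command --rows '[{"delta_pos": [0, -0.0014, 0], "yaw": 0.0235, "fingers": 0.12}, {"delta_pos": [0, -0.0014, 0], "yaw": 0.0235, "fingers": 0.12}, {"delta_pos": [0, -0.0014, 0], "yaw": 0.0235, "fingers": 0.12}, {"delta_pos": [0, 0, 0], "yaw": 0, "fingers": 0.12}, {"delta_pos": [0, 0, 0], "yaw": 0, "fingers": 0.12}, {"delta_pos": [0, 0, 0], "yaw": 0, "fingers": 0.12}, {"delta_pos": [0, 0, 0], "yaw": 0, "fingers": 0.12}, {"delta_pos": [0, 0, 0], "yaw": 0, "fingers": 0.12}]'

```text
time: 18.3
ee_pos: [0.6038, -0.0035, 0.0818]
eef_rot: [0.001, 0.455, 0.89, -0.0]
force: [1.8, -4.6, 5.6]
gripper_width: 0.188
grip_force: 12.0
```

```bash
python3 -c "
from h import *
th()"
```

```text
t 18.3 pos [ 0.6038 -0.0035  0.0818] phi 2.1964 F [ 1.8 -4.6  5.6] M [-0.77 -0.44  0.02] q [-0.19  0.28  1.76 -0.    1.1  -0.82] w 0.188 gf 12.0
toolF [-4.8426 -1.2333 -5.6483] theta from pos -1.4548629596525933 r 0.05881102507030976 from phi -1.4652039100815202
```

Emit:
arm_command --rows '[{"delta_pos": [-0.001, 0, -0.001], "yaw": 0, "fingers": 0.19}, {"delta_pos": [0, 0, 0], "yaw": 0, "fingers": 0.25}, {"delta_pos": [0, 0, 0], "yaw": 0, "fingers": 0.32}, {"delta_pos": [0, 0, 0], "yaw": 0, "fingers": 0.35}, {"delta_pos": [0, 0, -0.02], "yaw": 0, "fingers": 0.35}, {"delta_pos": [0, 0, -0.03], "yaw": 0, "fingers": 0.35}, {"delta_pos": [0, 0, -0.03], "yaw": 0, "fingers": 0.35}, {"delta_pos": [0, 0, -0.027], "yaw": 0, "fingers": 0.35}]'

```text
time: 18.97
ee_pos: [0.6026, -0.003, 0.1894]
eef_rot: [-0.001, 0.455, 0.89, 0.0]
force: [-0.1, 0.1, 0.2]
gripper_width: 0.35
grip_force: 0.0
```

Emit:
arm_command --rows '[{"delta_pos": [0, 0, 0], "yaw": -0.078, "fingers": 0.3}, {"delta_pos": [0, 0, 0], "yaw": -0.078, "fingers": 0.3}, {"delta_pos": [0, 0, 0], "yaw": 0, "fingers": 0.3}, {"delta_pos": [0, 0, 0], "yaw": 0, "fingers": 0.3}, {"delta_pos": [0, 0, 0], "yaw": 0, "fingers": 0.3}, {"delta_pos": [0, 0, 0], "yaw": 0, "fingers": 0.3}, {"delta_pos": [0, 0, 0], "yaw": 0, "fingers": 0.3}, {"delta_pos": [0, 0, 0], "yaw": 0, "fingers": 0.3}]'

```text
time: 19.63
ee_pos: [0.6032, -0.0034, 0.1883]
eef_rot: [-0.0, 0.385, 0.923, -0.0]
force: [0.9, -0.6, -0.0]
gripper_width: 0.296
grip_force: 0.0
```

```bash
python3 -c "
from h import *
o,p=st(); print(totool(p,np.array([.5116,.0110,.19])-o['ee_pos']))
im,d=shot('scene'); cv2.imwrite('pics/s3.png',cv2.resize(im[150:290,210:350,::-1],(500,500)))
"
```

```text
t 19.63 pos [ 0.6032 -0.0034  0.1883] phi 2.3522 F [ 0.9 -0.6 -0. ] M [ 0.03 -0.15  0.03] q [-0.19  0.15  1.7   0.    1.29 -0.97] w 0.296 gf 0.0
[ 0.0747 -0.0548 -0.0017]
```

View pics/s3.png

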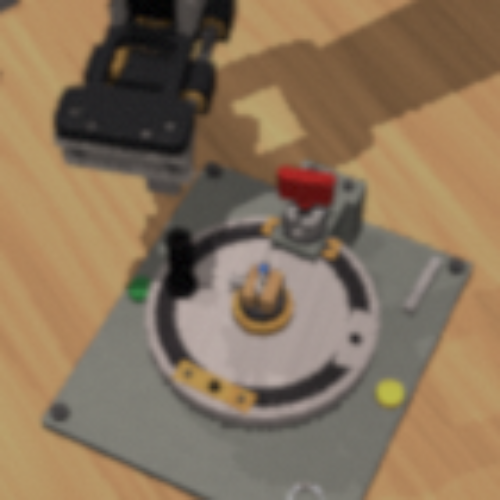

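Emit:
arm_command --rows '[{"delta_pos": [0.0249, -0.01827, 0], "yaw": 0, "fingers": 0.3}, {"delta_pos": [0.0249, -0.01827, 0], "yaw": 0, "fingers": 0.3}, {"delta_pos": [0.0249, -0.01827, 0], "yaw": 0, "fingers": 0.3}, {"delta_pos": [0, 0, 0], "yaw": 0, "fingers": 0.3}, {"delta_pos": [0, 0, 0], "yaw": 0, "fingers": 0.3}, {"delta_pos": [0, 0, 0.03], "yaw": 0, "fingers": 0.3}, {"delta_pos": [0, 0, 0.03], "yaw": 0, "fingers": 0.3}, {"delta_pos": [0, 0, 0.0155], "yaw": 0, "fingers": 0.3}]'

```text
time: 20.35
ee_pos: [0.5116, 0.0108, 0.1108]
eef_rot: [-0.001, 0.384, 0.923, -0.0]
force: [-0.7, 1.2, -0.3]
gripper_width: 0.303
grip_force: 0.0
```

Emit:
arm_command --rows '[{"delta_pos": [0, 0, 0], "yaw": 0, "fingers": 0.3}, {"delta_pos": [0, 0, 0], "yaw": 0, "fingers": 0.3}, {"delta_pos": [0, 0, 0], "yaw": 0, "fingers": 0.25}, {"delta_pos": [0, 0, 0], "yaw": 0, "fingers": 0.2}, {"delta_pos": [0, 0, 0], "yaw": 0, "fingers": 0.16}, {"delta_pos": [0, 0, 0], "yaw": 0, "fingers": 0.13}, {"delta_pos": [0, 0, 0], "yaw": 0, "fingers": 0.1}, {"delta_pos": [0, 0, 0], "yaw": 0, "fingers": 0.05}]' --newtons 4

```text
time: 21.02
ee_pos: [0.5121, 0.0104, 0.1141]
eef_rot: [0.001, 0.384, 0.923, -0.0]
force: [-1.7, -1.8, 3.8]
gripper_width: 0.122
grip_force: 4.0
```

```bash
python3 -c "
from h import *
o,p=st(); print(totool(p,o['force']),totool(p,o['ft_torque']))"
```

```text
t 21.02 pos [0.5121 0.0104 0.1141] phi 2.3529 F [-1.7 -1.8  3.8] M [-0.41  0.21 -0.04] q [-0.2   0.03  1.98 -0.    1.14 -0.98] w 0.122 gf 4.0
[-0.0357 -2.5013 -3.8303] [ 0.4348 -0.1413  0.0437]
```

Emit:
arm_command --rows '[{"delta_pos": [0, -0.0007, 0], "yaw": 0, "fingers": 0.05}, {"delta_pos": [0, 0, 0], "yaw": 0, "fingers": 0.05}, {"delta_pos": [0, 0, -0.001], "yaw": 0, "fingers": 0.05}, {"delta_pos": [0, 0, -0.001], "yaw": 0, "fingers": 0.05}, {"delta_pos": [0, 0, -0.001], "yaw": 0, "fingers": 0.05}, {"delta_pos": [0, 0, 0], "yaw": 0, "fingers": 0.05}, {"delta_pos": [0, 0, 0], "yaw": 0, "fingers": 0.05}, {"delta_pos": [0, 0, 0], "yaw": 0, "fingers": 0.05}]' --newtons 25

```text
time: 21.68
ee_pos: [0.5119, 0.0104, 0.1146]
eef_rot: [0.001, 0.384, 0.923, 0.001]
force: [8.7, -1.0, -10.3]
gripper_width: 0.113
grip_force: 25.0
```

```bash
python3 -c "
from h import *
o,p=st(); print(totool(p,o['force']),totool(p,o['ft_torque']))"
```

```text
t 21.68 pos [0.5119 0.0104 0.1146] phi 2.3523 F [  8.7  -1.  -10.3] M [-0.18 -1.75 -0.03] q [-0.2   0.02  1.98  0.    1.14 -0.98] w 0.113 gf 25.0
[-6.8088  5.4383 10.2531] [-1.1154 -1.3591  0.0281]
```

Emit:
arm_command --rows '[{"delta_pos": [-0.0006, 0.0005, -0.0005], "yaw": 0, "fingers": 0.05}, {"delta_pos": [-0.0006, 0.0004, -0.0005], "yaw": 0, "fingers": 0.05}, {"delta_pos": [0, 0, -0.0005], "yaw": 0, "fingers": 0.05}, {"delta_pos": [0, 0, -0.0005], "yaw": 0, "fingers": 0.05}, {"delta_pos": [0, 0, -0.0005], "yaw": 0, "fingers": 0.05}, {"delta_pos": [0, 0, 0], "yaw": 0, "fingers": 0.05}, {"delta_pos": [0, 0, 0], "yaw": 0, "fingers": 0.05}, {"delta_pos": [0, 0, 0], "yaw": 0, "fingers": 0.05}]'

```text
time: 22.35
ee_pos: [0.512, 0.0104, 0.1158]
eef_rot: [-0.001, 0.384, 0.923, 0.0]
force: [6.9, -1.0, -14.4]
gripper_width: 0.115
grip_force: 25.0
```

```bash
python3 -c "
from h import *
o,p=st(); print(totool(p,o['force']),totool(p,o['ft_torque']))"
```

```text
t 22.35 pos [0.512  0.0104 0.1158] phi 2.3524 F [  6.9  -1.  -14.4] M [-0.16 -1.51 -0.02] q [-0.2   0.02  1.98  0.    1.14 -0.98] w 0.115 gf 25.0
[-5.5742  4.2166 14.427 ] [-0.9614 -1.179   0.0213]
```

Emit:
arm_command --rows '[{"delta_pos": [-0.0006, 0.0004, -0.0006], "yaw": 0, "fingers": 0.05}, {"delta_pos": [-0.0006, 0.0004, -0.0006], "yaw": 0, "fingers": 0.05}, {"delta_pos": [0, 0, -0.0003], "yaw": 0, "fingers": 0.05}, {"delta_pos": [0, 0, 0], "yaw": 0, "fingers": 0.05}, {"delta_pos": [0, 0, 0], "yaw": 0, "fingers": 0.05}, {"delta_pos": [0, 0, 0], "yaw": 0, "fingers": 0.05}, {"delta_pos": [0, 0, 0], "yaw": 0, "fingers": 0.05}, {"delta_pos": [0, 0, 0], "yaw": 0, "fingers": 0.05}]'

```text
time: 23.02
ee_pos: [0.5123, 0.0104, 0.1189]
eef_rot: [-0.002, 0.384, 0.923, -0.0]
force: [-3.6, 0.9, -16.8]
gripper_width: 0.116
grip_force: 25.0
```

```bash
python3 -c "
from h import *
o,p=st(); print(totool(p,o['force']),totool(p,o['ft_torque']))"
```

```text
t 23.02 pos [0.5123 0.0104 0.1189] phi 2.3529 F [ -3.6   0.9 -16.8] M [0.17 0.38 0.  ] q [-0.2   0.02  1.97  0.    1.15 -0.98] w 0.116 gf 25.0
[ 3.1591 -1.9347 16.8271] [ 0.1493  0.3893 -0.003 ]
```

Emit:
arm_command --rows '[{"delta_pos": [0.0003, -0.0002, 0.0004], "yaw": 0, "fingers": 0.05}, {"delta_pos": [0, 0, 0.0003], "yaw": 0, "fingers": 0.05}, {"delta_pos": [0, 0, 0], "yaw": 0, "fingers": 0.05}, {"delta_pos": [0, 0, 0], "yaw": 0, "fingers": 0.05}, {"delta_pos": [0, 0, 0], "yaw": -0.03, "fingers": 0.05}, {"delta_pos": [0, 0, 0], "yaw": -0.03, "fingers": 0.05}, {"delta_pos": [0, 0, 0], "yaw": -0.03, "fingers": 0.05}, {"delta_pos": [0, 0, 0], "yaw": -0.03, "fingers": 0.05}]'

```text
time: 23.68
ee_pos: [0.5124, 0.0104, 0.1187]
eef_rot: [-0.002, 0.328, 0.945, -0.0]
force: [-5.4, 2.3, -15.5]
gripper_width: 0.115
grip_force: 25.0
```

```bash
python3 -c "
from h import *
o,p=st(); print(totool(p,o['force']),totool(p,o['ft_torque']))"
```

```text
t 23.68 pos [0.5124 0.0104 0.1187] phi 2.4742 F [ -5.4   2.3 -15.5] M [ 0.28  0.7  -0.01] q [-0.2   0.02  1.97  0.    1.15 -1.1 ] w 0.115 gf 25.0
[ 5.71   -1.5166 15.4895] [0.2166 0.7242 0.0097]
```

Emit:
arm_command --rows '[{"delta_pos": [0.0008, -0.0002, 0], "yaw": -0.06, "fingers": 0.05}, {"delta_pos": [0, 0, 0], "yaw": -0.06, "fingers": 0.05}, {"delta_pos": [0, 0, 0], "yaw": -0.06, "fingers": 0.05}, {"delta_pos": [0, 0, 0], "yaw": -0.06, "fingers": 0.05}, {"delta_pos": [0, 0, 0], "yaw": -0.06, "fingers": 0.05}, {"delta_pos": [0, 0, 0], "yaw": -0.06, "fingers": 0.05}, {"delta_pos": [0, 0, 0], "yaw": -0.06, "fingers": 0.05}, {"delta_pos": [0, 0, 0], "yaw": -0.06, "fingers": 0.05}]'

```text
time: 24.35
ee_pos: [0.5124, 0.0108, 0.1188]
eef_rot: [-0.001, 0.093, 0.996, 0.0]
force: [-2.5, 1.6, -16.2]
gripper_width: 0.113
grip_force: 25.0
```

```bash
python3 -c "
from h import *
o,p=st(); print(totool(p,o['force']),totool(p,o['ft_torque']))"
```

```text
t 24.35 pos [0.5124 0.0108 0.1188] phi 2.9555 F [ -2.5   1.6 -16.2] M [0.33 0.2  0.01] q [-0.2   0.02  1.97  0.    1.15 -1.59] w 0.113 gf 25.0
[ 2.7856  1.0848 16.2396] [-0.2886  0.2613 -0.012 ]
```

Emit:
arm_command --rows '[{"delta_pos": [0.0004, 0.0002, 0.0003], "yaw": -0.08, "fingers": 0.05}, {"delta_pos": [0, 0, 0], "yaw": -0.08, "fingers": 0.05}, {"delta_pos": [0, 0, 0], "yaw": -0.08, "fingers": 0.05}, {"delta_pos": [0, 0, 0], "yaw": -0.08, "fingers": 0.05}, {"delta_pos": [0, 0, 0], "yaw": -0.08, "fingers": 0.05}, {"delta_pos": [0, 0, 0], "yaw": -0.08, "fingers": 0.05}, {"delta_pos": [0, 0, 0], "yaw": -0.08, "fingers": 0.05}, {"delta_pos": [0, 0, 0], "yaw": -0.06, "fingers": 0.05}]'

```text
time: 25.02
ee_pos: [0.5124, 0.0113, 0.1188]
eef_rot: [-0.0, -0.216, 0.976, 0.001]
force: [-1.3, 2.8, -15.4]
gripper_width: 0.114
grip_force: 25.0
```

```bash
python3 -c "
from h import *
o,p=st(); print(totool(p,o['force']),totool(p,o['ft_torque']))"
```

```text
t 25.02 pos [0.5124 0.0113 0.1188] phi 3.5762 F [ -1.3   2.8 -15.4] M [ 0.64  0.19 -0.  ] q [-0.2   0.02  1.97  0.    1.15 -2.21] w 0.114 gf 25.0
[ 0.0376  3.0526 15.4281] [-0.66   -0.0926  0.    ]
```

Emit:
arm_command --rows '[{"delta_pos": [0, 0.0006, 0], "yaw": -0.045, "fingers": 0.05}, {"delta_pos": [0, 0, 0], "yaw": -0.04, "fingers": 0.05}, {"delta_pos": [0, 0, 0.001], "yaw": 0, "fingers": 0.05}, {"delta_pos": [0, 0, 0.001], "yaw": 0, "fingers": 0.05}, {"delta_pos": [0, 0, 0.001], "yaw": 0, "fingers": 0.05}, {"delta_pos": [0, 0, 0.001], "yaw": 0, "fingers": 0.05}, {"delta_pos": [0, 0, 0.001], "yaw": 0, "fingers": 0.05}, {"delta_pos": [0, 0, 0], "yaw": 0, "fingers": 0.05}]'

```text
time: 25.68
ee_pos: [0.5124, 0.0113, 0.114]
eef_rot: [-0.0, -0.255, 0.967, 0.0]
force: [-3.5, 3.6, -12.6]
gripper_width: 0.116
grip_force: 25.0
```

```bash
python3 -c "
from h import *
o,p=st(); print(totool(p,o['force']),totool(p,o['ft_torque']))"
```

```text
t 25.68 pos [0.5124 0.0113 0.114 ] phi 3.6574 F [ -3.5   3.6 -12.6] M [0.7  0.41 0.02] q [-0.2   0.03  1.98  0.    1.14 -2.29] w 0.116 gf 25.0
[ 1.2169  4.8695 12.6117] [-0.8113  0.0158 -0.0192]
```

Emit:
arm_command --rows '[{"delta_pos": [0.0002, 0.001, 0.001], "yaw": 0, "fingers": 0.05}, {"delta_pos": [0, 0, 0.001], "yaw": 0, "fingers": 0.05}, {"delta_pos": [0, 0, 0.001], "yaw": 0, "fingers": 0.05}, {"delta_pos": [0, 0, 0.001], "yaw": 0, "fingers": 0.05}, {"delta_pos": [0, 0, 0.001], "yaw": 0, "fingers": 0.05}, {"delta_pos": [0, 0, 0], "yaw": 0, "fingers": 0.05}, {"delta_pos": [0, 0, 0], "yaw": 0, "fingers": 0.05}, {"delta_pos": [0, 0, 0], "yaw": 0, "fingers": 0.05}]'

```text
time: 26.35
ee_pos: [0.5124, 0.0115, 0.11]
eef_rot: [0.001, -0.255, 0.967, -0.001]
force: [-2.3, -1.9, -5.1]
gripper_width: 0.114
grip_force: 25.0
```

```bash
python3 -c "
from h import *
o,p=st(); print(totool(p,o['force']),totool(p,o['ft_torque']))"
```

```text
t 26.35 pos [0.5124 0.0115 0.11  ] phi 3.6578 F [-2.3 -1.9 -5.1] M [-0.19  0.57  0.06] q [-0.2   0.03  1.98 -0.    1.13 -2.29] w 0.114 gf 25.0
[ 2.9833 -0.5392  5.0788] [-0.1173  0.5852 -0.0553]
```

Emit:
arm_command --rows '[{"delta_pos": [0, 0, 0.0005], "yaw": 0, "fingers": 0.1}, {"delta_pos": [0, 0, 0], "yaw": 0, "fingers": 0.2}, {"delta_pos": [0, 0, 0], "yaw": 0, "fingers": 0.3}, {"delta_pos": [0, 0, 0], "yaw": 0, "fingers": 0.3}, {"delta_pos": [0, 0, -0.02], "yaw": 0, "fingers": 0.3}, {"delta_pos": [0, 0, -0.03], "yaw": 0, "fingers": 0.3}, {"delta_pos": [0, 0, -0.03], "yaw": 0, "fingers": 0.3}, {"delta_pos": [0, 0, 0], "yaw": 0.12, "fingers": 0.35}]'

```text
time: 27.02
ee_pos: [0.5166, 0.0112, 0.1965]
eef_rot: [0.007, -0.196, 0.981, -0.003]
force: [-0.2, -0.5, 0.2]
gripper_width: 0.333
grip_force: 0.0
```

Emit:
arm_command --rows '[{"delta_pos": [0, 0, 0], "yaw": 0.122, "fingers": 0.35}, {"delta_pos": [0, 0, 0], "yaw": 0.122, "fingers": 0.35}, {"delta_pos": [0, 0, 0], "yaw": 0.122, "fingers": 0.35}, {"delta_pos": [0, 0, 0], "yaw": 0.122, "fingers": 0.35}, {"delta_pos": [0, 0, 0], "yaw": 0.122, "fingers": 0.35}, {"delta_pos": [0, 0, 0], "yaw": 0.122, "fingers": 0.35}, {"delta_pos": [0, 0, 0], "yaw": 0.122, "fingers": 0.35}, {"delta_pos": [0, 0, 0], "yaw": 0.122, "fingers": 0.35}]'

```text
time: 27.68
ee_pos: [0.5129, 0.0119, 0.1898]
eef_rot: [0.002, 0.289, 0.957, 0.0]
force: [0.3, 0.2, 0.0]
gripper_width: 0.351
grip_force: 0.0
```

```bash
python3 -c "
from h import *
o,p=st(); print(totool(p,np.array([.6032,-.0034,.19])-o['ee_pos']), p-2.1964)
import red; red.redpts()"
```

```text
t 27.68 pos [0.5129 0.0119 0.1898] phi 2.5557 F [0.3 0.2 0. ] M [-0.01 -0.09 -0.02] q [-0.2  -0.07  1.92  0.    1.28 -1.18] w 0.351 gf 0.0
[-0.0837  0.0372 -0.0002] 0.35930517474529333
scene 85 centroid px 294.9 204.4 z max/90% 0.1216 0.1193 top row 196
wing dir 0.5473717145516203 ctr [0.5135 0.0164 0.118 ]
```

Run:
```python
from h import *
def stat(im,d):
    h=cv2.cvtColor(im,cv2.COLOR_RGB2HSV).astype(int); m=((h[...,0]<6)|(h[...,0]>172))&(h[...,1]>150)&(d>0); m[:170]=0; m[305:]=0; m[:,:220]=0; m[:,345:]=0
    v,u=np.nonzero(m); c,r_=ray('scene',np.c_[u,v]); z=(c+r_*d[v,u][:,None])[:,2]
    return len(z),u.mean().round(2),v.mean().round(2),np.percentile(z,[50,75,90,95]).round(4)
f=np.load('pics/scene0.npz'); print('init',stat(f['im'],f['d']))
for i in range(3): im,d=shot('scene'); print(stat(im,d))
cv2.imwrite('pics/s4.png',np.hstack([cv2.resize(x[170:270,230:330,::-1],(400,400),interpolation=cv2.INTER_CUBIC) for x in(f['im'],im)]))
```

```text
init (78, np.float64(295.01), np.float64(204.08), array([0.1176, 0.1189, 0.12  , 0.1204]))
(84, np.float64(294.92), np.float64(204.25), array([0.1176, 0.1189, 0.1202, 0.1207]))
(85, np.float64(294.88), np.float64(204.24), array([0.1178, 0.119 , 0.12  , 0.1202]))
(85, np.float64(294.89), np.float64(204.26), array([0.1174, 0.1188, 0.1201, 0.1209]))
```

View pics/s4.png

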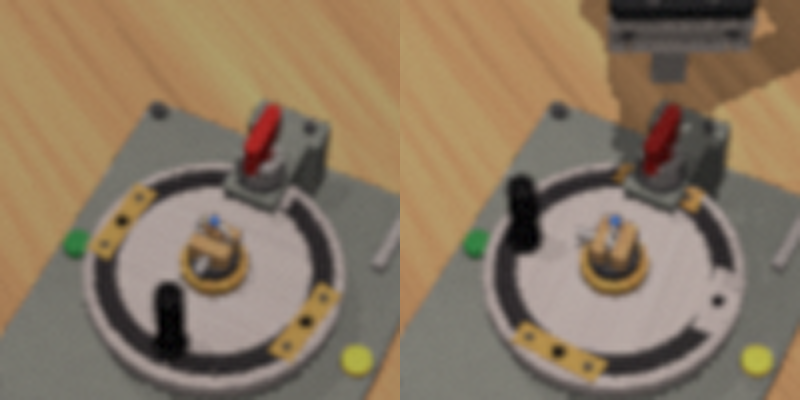

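```bash
python3 -c "
from h import *
st(); print(r.close_job())"
```

```text
t 27.88 pos [0.5124 0.0119 0.1893] phi 2.5648 F [ 0.   0.  -1.1] M [ 0.04 -0.1  -0.02] q [-0.2  -0.07  1.92  0.    1.28 -1.19] w 0.351 gf 0.0
the job is handed in; nothing more can be done
None
```

I swung the turntable about a quarter turn to the green-magnet station; the plunger dropped in as I let go of the knob, and the images put it at its home height, but I did not nudge the handle to test the lock. I handed the job in at 27.9 s with the arm clear.

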